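# Flip the face-down coaster onto the coffee board

### The job

The coffee board is being set for two: one mug already stands on its coaster, the second coaster lies face down (flat felt side up) on the counter in front of the empty place. Turn it over without picking it up: push it against the front edge of the board until it tips up there and flips over onto the board, lip up, then push it back until it lies flat and square against the rail at the back of the board, on its own half. Only push it with the fingertips, never lift or carry it, and leave the mug, its coaster, the creamer tub and the teaspoon where they are.

Things in the scene. Friction and masses are not known exactly. Their poses are not given: they have to be found in the camera images.
- coaster: Loose coaster: wooden plate 100 x 100 mm, 8 mm thick with grey felt back, a round lip 6 mm high, 91 mm across, on its face; 14 mm in all, about 120 g. Origin at its centre, half-way through the 14 mm; z out of the lipped face (down at the start). Face down its edges stand 6 mm off the counter. Pressed against the board with 10 N, its near edge sticks to a fingertip by friction and rises with it.
- board: The coffee board, a fixed wooden board 134 (x) x 340 (y) x 18 mm lying on the counter. Origin at the centre of its underside, x to the back, y to the left, z up. Upright front face at x = -67 mm (top edge rounded 3 mm). A wooden rail stands 15 mm above the top along the back, its inner face at x = +49 mm. A thin steel handle sticks out 19 mm at each end. Empty half: y from -170 mm to 0; the other half carries the set coaster and mug.
- free_place (a point): The middle of the empty place on the board's top (18 mm above the counter): board x = -1 mm, y = -85 mm. The coaster's centre is above it (7 mm higher) when the coaster lies against the rail in the middle of the empty half. Axes as the board.
- set_coaster: The other coaster, same kind, loose, already lying lip up on the left half of the board. Origin at its centre. Leave alone.
- mug: White mug standing upside down on the set coaster, 70 mm across, 90 mm high, handle to the left; top 116 mm above the counter. Origin at its underside, 15 mm from the cup's axis towards the handle. Leave alone.
- creamer: Round creamer tub, 57 mm across, 94 mm high, to the right of the board. Origin at its underside's centre. Leave alone.
- teaspoon: Steel teaspoon 132 mm long, 29 mm wide, 10 mm high, flat on the counter in front of the board's left half. Origin at its underside's centre. Leave alone.
Mind the look-alikes: they are no part of the job. What is shaped like the coaster but purple is not meant.

How it is judged (in metres and radians):
On the way, in this order (a step that is already met when the one before it is completed fails the run):
1. the coaster, pressed against the front of the board, is tipped up steeply (past 45 degrees) (angle between coaster's own z axis and vertical between 1.4 and 2.36 rad and x of coaster in the frame of board between -0.125 and -0.05 m and contact force between coaster and board above 0.05 N).
2. the coaster has flipped over and lies lip up on the board (angle between coaster's own z axis and vertical below 0.2 rad and x of coaster in the frame of board above -0.06 m and contact force between coaster and board above 0.05 N), for 0.1 s.
At the end, for the whole second after the job is handed in: The coaster lies at rest lip up and flat on the board's empty half (centre 48 to 122 mm right of the board's middle), its back edge within 6 mm of the rail and square to it within 5 degrees; nothing touches it but the board (angle between coaster's own z axis and vertical below 0.06 rad and height (world z) of coaster between 0.022 and 0.028 m and x of coaster in the frame of board between -0.007 and 0.003 m and y of coaster in the frame of board between -0.122 and -0.048 m and (angle between the x axis of coaster and the x axis of board, either way round below 0.09 rad or angle between the x axis of coaster and the y axis of board, either way round below 0.09 rad) and linear speed of coaster below 0.01 m/s).
It fails at once if the coaster is lifted or carried clear instead of being tipped over an edge (height (world z) of coaster above 0.075 m or (angle between coaster's own z axis and vertical above 2.6 rad and height (world z) of coaster above 0.048 m) or (angle between coaster's own z axis and vertical below 0.5 rad and height (world z) of coaster above 0.056 m)).
It fails at once if the mug is moved or tipped (distance of mug from where it was at the start of the episode above 0.015 m or angle between mug's own z axis and vertical above 0.3 rad).
It fails at once if the set coaster is moved (distance of set_coaster from where it was at the start of the episode above 0.015 m).
It fails at once if the creamer tub is moved (distance of creamer from where it was at the start of the episode above 0.02 m).
It fails at once if the teaspoon is moved (distance of teaspoon from where it was at the start of the episode above 0.02 m).
It also fails if it takes over 58 s, if anything falls off the work surface, if the arm or the gripper's body presses on something with over 40 N, if the wrist force passes 120 N, or if a joint passes its speed limit or range.

### The arm

A 6-joint arm with a two-finger parallel gripper is mounted at the origin on a cart in front of the work surface, level with it; the furniture and walls round the work are solid. World frame = base frame: x ahead of the robot, y to its left, z up, the work surface at z = 0. Lengths are in m, angles in degrees, forces in N, time in s.
With the tool pointing down it reaches from about 0.35 to 0.875 m from the base axis. Payload 4.2 kg.
Tool frame: the origin (TCP) lies midway between the tips of the shut fingers; the grasp point (between the pads) lies 19 mm behind it; z points along the fingers, y is the line along which they close (so a half turn about z gives the same grasp; the last joint's range is limited). The gripper opens to 87 mm and grips with 3 to 60 N. Pads are 19 mm wide; open, the fingers measure 117 mm over their backs; the gripper's body (75 mm by 190 mm) begins 51 mm behind the grasp point.
Start: joints at [-53.824, 22.042, 0.453, 0, -68.411, -14.817], TCP at [0.228, -0.582, 0.223] pointing down, gripper open.
Joint ranges: [-179.83, 179.83], [-69.29, 118.12], [-61.27, 80.66], [-181.25, 117.63], [-171.15, -9.14], [-177.46, 177.46]. Speed limits (degrees/s): [159.86, 159.86, 180, 180, 180, 180].

### API

Orientations are given as [roll, pitch, yaw] about the fixed x, y, z axes, in that order (R = Rz(yaw) Ry(pitch) Rx(roll)).
In Python, from workcell import env gives the robot as it stands. The module is installed in compiled form; this text tells all that it offers. Calls block until the motion is done:
- env.goto(position, orientation): joint-space move of the TCP to a pose.
- env.move_straight(position, rotation=None, rate=0.15, force_limit=None): straight line of the TCP; rotation=None keeps the orientation; rate is the mean speed in m/s. With force_limit (N) it stops when the force on the tool has changed by that much, and returns True; else False.
- env.set_joints(angles): joint-space move.
- env.gripper_to(opening, grasp_force=None): opening from 0.0 (shut) to 1.0 (fully open); grasp_force is the grip in N (None keeps the last); returns when the fingers have stopped.
- env.dwell(seconds).
- env.inverse_kinematics(position, orientation): joint angles nearest the present ones, or None.
- env.read_state(): the state.
- env.grab_frame(name): name is "side" or "top"; returns a dict with "image" (420x560x3 uint8, blue, green, red), "fx", "fy", "cx", "cy" (pixels), "D" ([k1, k2, p1, p2, k3] as OpenCV has them; the pictures are not rectified), "position" and "orientation" of the camera in the world. Camera axes: x right, y up, looking along -z (the intrinsics and any distortion apply to the point x, -y, -z); pixel columns grow to the right and rows downward; lengths in m; the calibration is good to about 2 mm. A picture is of the moment at which its call begins. There is no depth.
A pose or a line that the arm cannot do raises env.Unreachable and nothing moves.
- env.close_job(): hands the job in; it is judged then, once.
Trained networks look in a picture, given as the dict that the camera call returned (one of the last four; its "shot" number tells which), for a name from the list of things; names that differ only in an ending like _2 or _b are one class to them, and where a whole thing is asked for, a point or a joint stands for the part that bears it (a point fixed in the world has none). Each returns a list of dicts, best first, with "score" (0 to 1); they miss things now and then, are a little off and sometimes report something else, mostly with a low value. They report only what shows in the picture. A call takes as long as a camera call. They do not tell look-alikes from the thing itself.
- env.search_frame(picture, thing): "xyz" ([x, y, z] in m, in world coordinates, good to about 4 mm: the middle of the surface that is visible of it).
- env.trace(picture, thing): "mask" (420x560 bool, what is visible of it).
The state is a dict: "clock": time; "joint_positions": joint angles; "qvel": joint speeds; "joint_torque": joint torques, N m; "position": TCP position; "tool_rot": TCP orientation; "force": force on the tool from outside, world axes, zero at the start; "wrist_torque": the same for the moment, N m; "opening": opening from 0.0 (shut) to 1.0 (fully open); "finger_force": force on a finger pad.
Only numpy, scipy, OpenCV 4.12 (cv2) and the standard library are available. Lean on these libraries where they do the work, as an engineer would, in place of code of your own. Each camera call takes 0.05 s, during which the arm holds its last target. There are 200 camera calls.

## Working session

There is one attempt and no reset: what is moved stays moved. The work goes in short steps, each a Python script; the robot and the scene stay as the last script left them, time stands still between calls to the robot, and variables do not carry over. Pictures are saved under pics/ and viewed, at most 10 in all, crops included, and the job is handed in when it is done.

```bash
mkdir -p pics
cat > h.py <<'E'
import numpy as np, cv2
from workcell import env
from scipy.spatial.transform import Rotation as R
def ray(p,uv):
    K=np.array([[p['fx'],0,p['cx']],[0,p['fy'],p['cy']],[0,0,1.]])
    n=cv2.undistortPoints(np.array([[uv]],float),K,np.array(p['D'],float))[0,0]
    o=np.array(p['orientation'],float)
    Rm=R.from_euler('xyz',o,degrees=True).as_matrix() if o.size==3 else (o if o.shape==(3,3) else None)
    return np.array(p['position']),Rm@np.array([n[0],-n[1],-1.])
def atz(p,uv,z):
    c,d=ray(p,uv); return c+d*(z-c[2])/d[2]
def st():
    s=env.read_state(); return np.round(s['clock'],2),np.round(s['position'],4),np.round(s['tool_rot'],1),np.round(s['force'],1)
E
python3 - <<'E'
from h import *
for n in ['side','top']:
    p=env.grab_frame(n); cv2.imwrite(f'pics/{n}0.png',p['image'])
    print(n,p['position'],p['orientation'],p['fx'],p['cx'],p['cy'],p['D'])
    for t in ['coaster','board','set_coaster','mug','creamer','teaspoon']:
        for r in env.search_frame(p,t)[:3]: print(t,round(r['score'],2),np.round(r['xyz'],3))
        for r in env.trace(p,t)[:3]:
            m=r['mask'].astype(np.uint8); c=cv2.minAreaRect(cv2.findNonZero(m)); print('   mask',round(r['score'],2),m.sum(),np.round(c[0]),np.round(c[1]),round(c[2]))
print(st())
E
```

```text
side [0.45466172 0.6872428  0.80867757] [ 4.81131969e+01 -6.74186867e-02 -1.74781557e+02] 442.89793285044414 274.5012517589062 213.01120487366848 [0.03114455 0.         0.         0.         0.        ]
coaster 0.7 [ 0.474 -0.14   0.019]
coaster 0.66 [ 0.401 -0.358  0.016]
coaster 0.17 [0.61  0.057 0.024]
   mask 0.76 1062 [298. 229.] [28. 40.] 88
   mask 0.7 775 [326. 178.] [23. 38.] 84
board 0.72 [ 0.624 -0.09   0.02 ]
   mask 0.6 3870 [228. 252.] [ 60. 118.] 13
set_coaster 0.72 [0.605 0.05  0.025]
   mask 0.6 688 [225. 271.] [47. 34.] 6
mug 0.84 [0.627 0.044 0.093]
   mask 0.67 1306 [223. 259.] [51. 31.] 87
creamer 0.59 [ 0.564 -0.406  0.063]
   mask 0.97 579 [272. 153.] [35. 17.] 88
teaspoon 0.51 [0.422 0.09  0.003]
   mask 0.62 232 [316. 296.] [45. 11.] 88
   mask 0.42 3798 [227. 252.] [ 60. 117.] 12
top [ 0.43530346 -0.16160194  1.00346242] [  7.32353564   0.46162127 -91.10244241] 449.8068097927062 272.25725072353026 212.60801467775005 [0.01525715 0.         0.         0.         0.        ]
coaster 0.75 [ 0.405 -0.366  0.01 ]
coaster 0.72 [ 0.471 -0.142  0.015]
   mask 0.85 2233 [373. 285.] [49. 48.] 74
   mask 0.55 2028 [270. 253.] [45. 45.] 80
board 0.57 [ 0.628 -0.11   0.014]
   mask 0.74 6985 [233. 182.] [168.  60.] 1
set_coaster 0.72 [ 0.608 -0.003  0.024]
   mask 0.69 998 [193. 182.] [45. 48.] 90
mug 0.7 [0.625 0.016 0.11 ]
   mask 0.59 1301 [186. 177.] [48. 35.] 24
creamer 0.93 [ 0.559 -0.426  0.091]
   mask 0.59 870 [402. 207.] [28. 38.] 60
   mask 0.21 1190 [185. 177.] [47. 34.] 22
teaspoon 0.86 [0.424 0.092 0.002]
   mask 0.81 428 [177. 280.] [13. 59.] 88
   mask 0.73 6963 [234. 183.] [168.  60.] 1
   mask 0.48 946 [192. 183.] [47. 44.] 0
(np.float64(1.3), array([ 0.2276, -0.5821,  0.2226]), array([-180. ,    0. , -158.6]), array([ 0.3, -0.9,  0.9]))
```

Run:
```python
import cv2,numpy as np
t=cv2.imread('pics/top0.png')[130:330,130:440]; s=cv2.imread('pics/side0.png')[120:330,150:400]
cv2.imwrite('pics/t.png',cv2.resize(t,(775,500),interpolation=3)); cv2.imwrite('pics/s.png',cv2.resize(s,(700,588),interpolation=3))
```

```text
(no output)
```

View pics/t.png

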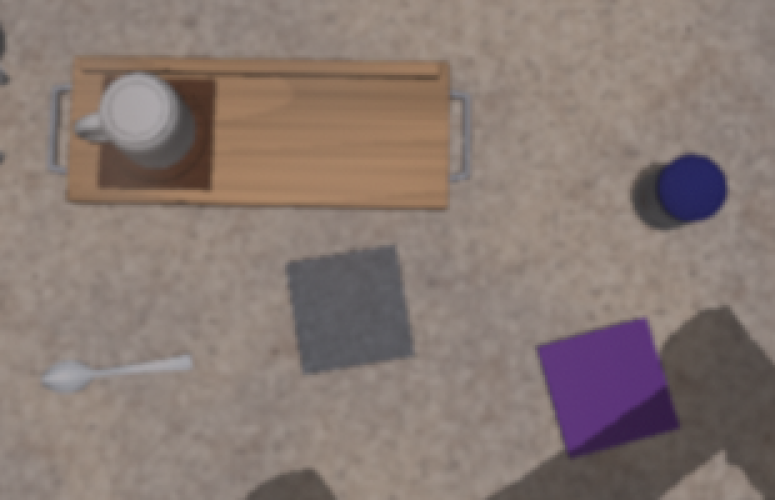

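View pics/s.png

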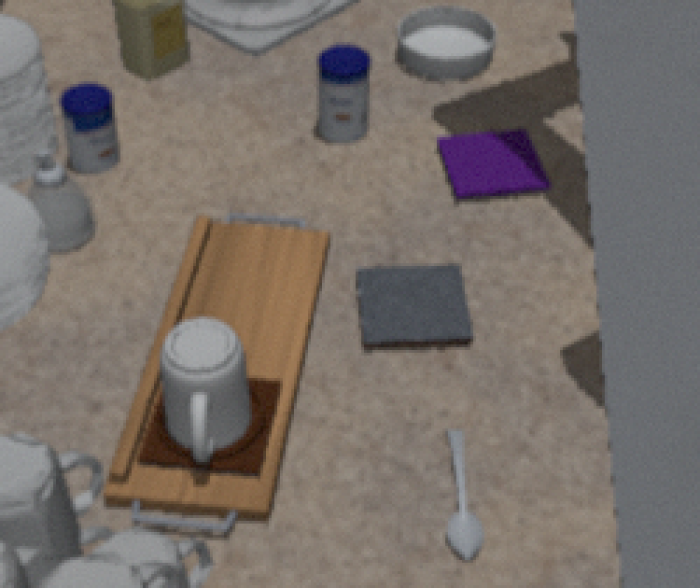

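The scene holds two coaster-shaped things: a grey felt one at top (270,254) and a purple one at top (373,285). The grey one fits the description (grey felt, in front of the empty half), and both enlarged crops confirm it. Next I'll measure it and the board from both views.

Run:
```python
from h import *
T=env.grab_frame('top');S=env.grab_frame('side')
t=lambda u,v:(130+u/2.5,130+v/2.5); s=lambda u,v:(150+u/2.8,120+v/2.8)
def tri(a,b):
    (c1,d1),(c2,d2)=ray(T,a),ray(S,b); A=np.stack([d1,-d2],1); k=np.linalg.lstsq(A,c2-c1,rcond=None)[0]
    p,q=c1+d1*k[0],c2+d2*k[1]; return np.round((p+q)/2,4),round(np.linalg.norm(p-q),4)
for n,a,b,z in [('c far-left',(287,262),(360,346),.014),('c far-right',(396,246),(357,267),.014),('c near-right',(413,355),(460,266),.014),('c near-left',(304,373),(470,342),.014),
 ('b front-left',(67,201),(268,512),.018),('b front-right',(447,208),(329,233),.018),('b back-right',(450,62),(205,217),.033),('b back-left',(73,57),(108,490),.033)]:
    print(n,'tri',*tri(t(*a),s(*b)),'top',np.round(atz(T,t(*a),z)[:2],4),'side',np.round(atz(S,s(*b),z)[:2],4))
```

```text
c far-left tri [ 0.5151 -0.0938  0.0023] 0.0007 top [ 0.5145 -0.0946] side [ 0.5138 -0.0825]
c far-right tri [ 0.5265 -0.1911  0.01  ] 0.0013 top [ 0.5267 -0.191 ] side [ 0.5255 -0.1867]
c near-right tri [ 0.4293 -0.2038  0.0081] 0.0036 top [ 0.4311 -0.2036] side [ 0.4277 -0.1971]
c near-left tri [ 0.4165 -0.1077  0.0027] 0.0014 top [ 0.4174 -0.1083] side [ 0.4163 -0.0965]
b front-left tri [0.572  0.1012 0.0105] 0.0024 top [0.5722 0.0992] side [0.5697 0.1068]
b front-right tri [ 0.5588 -0.2372  0.0111] 0.0024 top [ 0.5591 -0.2367] side [ 0.5567 -0.2291]
b back-right tri [ 0.6865 -0.2433  0.0179] 0.009 top [ 0.6872 -0.242 ] side [ 0.6775 -0.2244]
b back-left tri [0.7011 0.0957 0.0165] 0.0042 top [0.6988 0.0916] side [0.6938 0.1084]
```

The coaster's centre is (0.472,-0.149) at yaw 7°. The board is at (0.633,-0.071) with yaw -2.2°, and the sizes come out right at 98 and 336 mm. The coaster already lies on the line to the free place (board y about -84 mm). I'll approach it and press it against the board.

```bash
cat >> h.py <<'E'
YAW=np.deg2rad(-2.23); C=np.array([.6326,-.0714])
ex=np.array([np.cos(YAW),np.sin(YAW)]); ey=np.array([-ex[1],ex[0]])
def W(bx,z,by=-.085): return [*(C+bx*ex+by*ey),z]
def B():
    s=env.read_state(); d=np.array(s['position'][:2])-C
    f=np.array(s['force']); return round(s['clock'],2),np.round([d@ex,d@ey,s['position'][2]],4),np.round([f[:2]@ex,f[:2]@ey,f[2]],1)
E
python3 - <<'E'
from h import *
best=None
for y in (-2.23,177.77):
    q=env.inverse_kinematics(W(-.245,.12),[180,0,y]); print(y,q is not None and np.round(q,1))
    if q is not None and (best is None or abs(q[5])<abs(best[1][5])): best=(y,q)
y=best[0]
env.gripper_to(.6)
env.goto(W(-.245,.10),[180,0,y]); env.move_straight(W(-.245,.004)); print(B())
print(env.move_straight(W(-.187,.004),rate=.06,force_limit=6),B())
print(env.move_straight(W(-.165,.004),rate=.015,force_limit=7),B())
p=env.grab_frame('top'); cv2.imwrite('pics/a.png',cv2.resize(p['image'][130:330,130:440],(775,500),interpolation=3))
print(B())
E
```

```text
-2.23 [  1.9   7.8 -36.4   0.  -45.8  85.8]
177.77 [  1.9   7.8 -36.4  -0.  -45.8 -94.2]
(4.81, array([-0.2444, -0.0852,  0.0044]), array([-0.3, -0.8,  0.7]))
False (5.92, array([-0.187, -0.085,  0.004]), array([ 0.7, -0.3, -0.5]))
True (6.78, array([-0.1779, -0.085 ,  0.0033]), array([-0.4, -0.6,  1. ]))
(6.83, array([-0.1782, -0.085 ,  0.0031]), array([0.2, 0.5, 0. ]))
```

View pics/a.png

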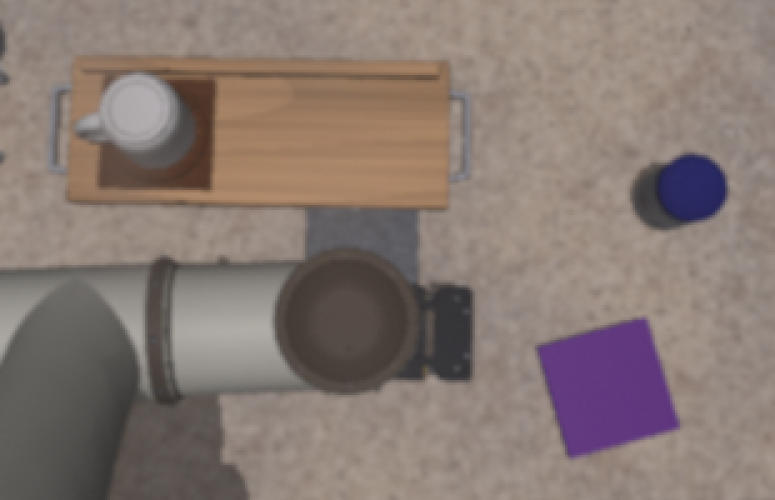

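The crop shows the coaster's far edge, at (305–418, 208), flush and square against the board front. Now I'll press and follow the arc with force feedback.

Run:
```python
from h import *
b0=-.178; d=.0
for i in range(8):
    d+=.001; env.move_straight(W(b0+d,.004),rate=.02); b=B(); print(round(d,4),*b)
    if b[2][0]<-9: break
for th in range(3,49,3):
    t=np.deg2rad(th); X=.1*np.cos(t)+.008*np.sin(t)
    env.move_straight(W(b0+.1-X+d,.004+.095*np.sin(t)),rate=.03); b=B(); print(th,round(d,4),*b)
    d+=np.clip((b[2][0]+10)*.0001,-.001,.001)
    if b[2][0]<-45: break
p=env.grab_frame('side'); cv2.imwrite('pics/b.png',cv2.resize(p['image'][120:330,150:400],(700,588),interpolation=3))
```

```text
0.001 7.1 [-0.1775 -0.085   0.0038] [-1.9  1.  -0.1]
0.002 7.35 [-0.1774 -0.085   0.0036] [-3.9  0.5  0.4]
0.003 7.6 [-0.1774 -0.085   0.0036] [-6.   1.1  3.2]
0.004 7.85 [-0.1774 -0.085   0.0036] [-8.   1.2  4.8]
0.005 8.1 [-0.1774 -0.085   0.0036] [-8.8  3.1  6.2]
0.006 8.35 [-0.1773 -0.0851  0.0035] [-10.6   2.6   7.9]
3 0.006 8.67 [-0.1774 -0.085   0.0077] [-8.1  1.2 -1.8]
6 0.0062 8.98 [-0.1773 -0.0851  0.0126] [-8.   1.   0.5]
9 0.0064 9.3 [-0.177  -0.0851  0.0175] [-7.5  0.9  0.9]
12 0.0066 9.62 [-0.1764 -0.0851  0.0224] [-9.6  1.5  1.2]
15 0.0067 9.93 [-0.1757 -0.0851  0.0272] [-8.8  1.5  0.4]
18 0.0068 10.25 [-0.1747 -0.0851  0.032 ] [-9.7  0.9  0.6]
21 0.0068 10.57 [-0.1735 -0.0851  0.0367] [-10.4   0.6   1.9]
24 0.0068 10.88 [-0.172  -0.0851  0.0413] [-11.8   2.    2.9]
27 0.0066 11.18 [-0.1704 -0.0851  0.0458] [-11.1   1.7   3.3]
30 0.0065 11.49 [-0.1685 -0.0852  0.0502] [-11.2   1.4   3.1]
33 0.0064 11.8 [-0.1664 -0.0852  0.0545] [-11.9   1.6   4.6]
36 0.0062 12.11 [-0.1641 -0.0852  0.0587] [-11.6   2.7   6. ]
39 0.006 12.42 [-0.1589 -0.0852  0.0635] [-9.5  0.9  6.5]
42 0.0061 12.73 [-0.1558 -0.0852  0.0674] [-10.5   1.5   7.9]
45 0.006 13.04 [-0.1473 -0.0851  0.0718] [-1.1 -0.4  1.1]
48 0.0069 13.38 [-0.1429 -0.0849  0.0748] [-0.3  0.3 -0.2]
```

View pics/b.png

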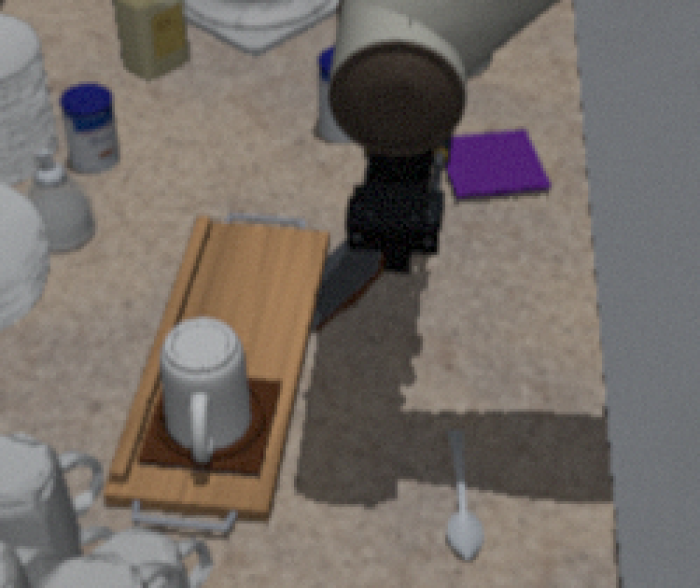

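The side crop shows the coaster tipped up past about 50°, its lower edge at the board front and its upper edge resting on the fingertips near (380,260). I'll push forward and over at constant tip height.

Run:
```python
from h import *
bx=-.1429
while bx<-.052:
    bx+=.007; hit=env.move_straight(W(bx,.075),rate=.05,force_limit=25); print(hit,*B())
    if hit: break
for n in ('side','top'):
    p=env.grab_frame(n); r=p['image'][120:330,150:400]; cv2.imwrite(f'pics/c_{n}.png',cv2.resize(r,(700,588),interpolation=3))
```

```text
False 13.73 [-0.1352 -0.0849  0.0749] [ 0.4  0.5 -0.3]
False 14.03 [-0.1284 -0.085   0.075 ] [ 0.4 -0.4 -0. ]
False 14.32 [-0.1215 -0.085   0.075 ] [0.4 0.7 0.2]
False 14.61 [-0.1145 -0.085   0.075 ] [ 0.2  0.8 -0.5]
False 14.9 [-0.1075 -0.085   0.075 ] [ 0.2 -0.2 -0.2]
False 15.19 [-0.1005 -0.085   0.075 ] [-0.3 -0.4 -0.3]
False 15.48 [-0.0935 -0.085   0.075 ] [-0.2 -0.1 -0.2]
False 15.78 [-0.0865 -0.085   0.075 ] [-0.6  0.9  0.4]
False 16.07 [-0.0795 -0.085   0.0749] [-0.4 -0.5 -0.4]
False 16.36 [-0.0726 -0.085   0.075 ] [-0.5 -0.1  0.1]
False 16.65 [-0.0656 -0.085   0.0749] [ 1.1 -0.2  0.2]
False 16.94 [-0.0585 -0.085   0.0749] [ 0.3 -0.4  0.3]
False 17.23 [-0.0516 -0.085   0.075 ] [-0.3 -0.5  0.5]
```

View pics/c_side.png

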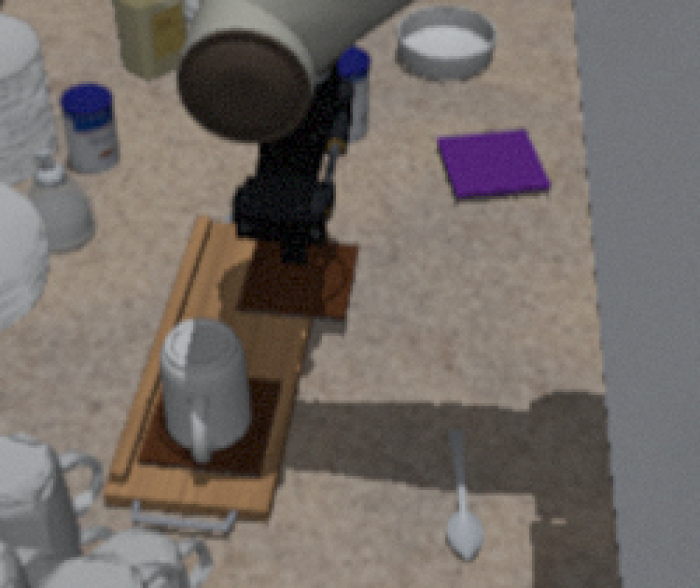

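The coaster has flipped and lies lip up on the board, at about (240–357, 240–318), overhanging the front. I'll back off, drop behind it and push it home.

Run:
```python
from h import *
S=env.grab_frame('side'); s=lambda u,v:(150+u/2.8,120+v/2.8)
for uv in [(348,318),(357,244),(240,308)]:
    d=atz(S,s(*uv),.026)[:2]-C; print(np.round([d@ex,d@ey],4))
env.move_straight(W(-.145,.08),rate=.2); env.move_straight(W(-.145,.0215),rate=.15)
print(env.move_straight(W(-.075,.0215),rate=.04,force_limit=6),B())
print(env.move_straight(W(-.052,.0215),rate=.015,force_limit=6),B())
```

```text
[-0.1046 -0.0374]
[-0.1    -0.1388]
[-0.0059 -0.0374]
False (20.44, array([-0.075 , -0.085 ,  0.0216]), array([ 0.2,  0.2, -1. ]))
True (21.43, array([-0.062 , -0.085 ,  0.0207]), array([ 0.3,  0.6, -0.2]))
```

Run:
```python
from h import *
env.move_straight(W(-.10,.0215),rate=.08); env.move_straight(W(-.17,.12),rate=.2); env.goto(W(-.30,.20,-.25),env.read_state()['tool_rot'])
T=env.grab_frame('top'); cv2.imwrite('pics/d.png',cv2.resize(T['image'][140:230,140:340],(800,360),interpolation=3))
for t in ('coaster','set_coaster','board'):
    for r in env.trace(T,t)[:3]: print(t,round(r['score'],2),cv2.minAreaRect(cv2.findNonZero(r['mask'].astype(np.uint8))))
print(B())
```

```text
coaster 0.86 ((373.5986633300781, 284.6285095214844), (47.62114334106445, 47.13981628417969), 74.2913589477539)
coaster 0.59 ((276.0, 182.5), (45.0, 46.0), 90.0)
set_coaster 0.79 ((192.51211547851562, 182.70883178710938), (45.46055221557617, 45.08587646484375), 2.385944128036499)
set_coaster 0.47 ((275.6387634277344, 182.72732543945312), (45.300106048583984, 44.56351852416992), 1.5074357986450195)
board 0.69 ((234.11622619628906, 182.7825469970703), (169.85816955566406, 61.12016296386719), 1.0708245038986206)
(23.89, array([-0.2994, -0.2493,  0.1993]), array([0.6, 0.2, 0.3]))
```

View pics/d.png

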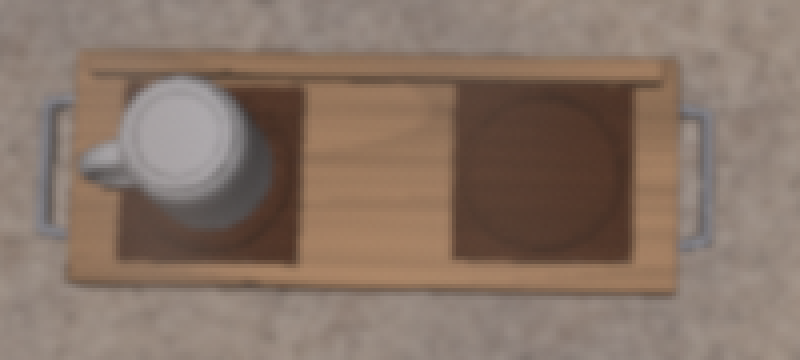

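The crop shows the coaster lip up at (455–632, 84–262). It is square against the rail, about 94 mm right of the board's middle, and the other objects look undisturbed. I'm handing the job in.

```bash
python3 -c "
from h import *
print(env.close_job())"
```

```text
the job is handed in; nothing more can be done
None
```

The grey coaster was tipped over the board's front edge and pushed back square against the rail, lip up on the empty half. The other things look undisturbed, and I handed the job in at about 24 s; no verdict was returned.

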